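# Clamp the pickup bracket and feel its gap with the setting blade

### The job

In the setting jig, swing the toggle clamp arm over centre until its foot sits down on the steel bracket. Then take the thin blade with the flat rectangular handle out of the wooden rack and, with the clamp still shut, slide it upright, flat side along the plates, down into the gap between the bracket and the sprung gauge plate until it drags snugly, its tip about half-way down the plates. Finish while holding the blade there by its handle, not let go, and leave the round-handled gauge and the other things where they are.

Things in the scene. Friction and masses are not known exactly. Their poses are not given: they have to be found in the camera images.
- jig: Setting jig fixed to the bench: an aluminium base plate 240 x 160 x 15 mm. Origin on the bench, z up. Its x axis is the way the clamp arm swings to close; its y axis goes across the gap, from bracket to gauge plate. The clamp works in the vertical plane jig y = -35 mm; a grey spring housing at jig y = 42 to 56 mm is 55 mm high.
- clamp_pivot (a point): Axis of the clamp arm's hinge (the axis runs along jig y), 50 mm above the bench, 75 mm to the -x side of the bracket's middle. Axes as the jig's.
- clamp (a joint): Clamp arm angle in rad: 0 = shut (arm level, pointing along jig +x, its rubber foot on the bracket), about 2.0 = fully open (leaning 25 degrees back beyond upright, against its stop; the start). The heavy arm (0.5 kg) goes over centre when upright, at about 1.57 rad: below that it falls shut by itself in 1 to 4 s (its hinge is damped, 0.22 N m per rad/s), above that it falls back open. It takes about 0.2 N m to start it.
- clamp_grip (a point): Middle of the black rubber sleeve on the clamp arm (sleeve 20 mm diameter, 52 mm long), 125 mm from the pivot; the arm ends 150 mm from the pivot, and between pivot and sleeve it is a steel bar 16 mm wide, 10 mm thick.
- bracket: Dark steel L bracket lying loose in the jig's low nest: foot 60 x 70 x 10 mm under the clamp, and an upright plate 60 mm wide, 10 mm thick, its top 70 mm above the bench. Origin under the foot, below the middle of the upright's working face; axes as the jig's (face normal +y). Mass about 0.25 kg.
- gauge_plate (a joint): Slide of the sprung steel gauge plate (60 mm wide, 10 mm thick, top 70 mm above the bench) that stands facing the bracket. 0 = at rest, leaving a gap of 1.5 mm; grows (m, to 0.006) as it is pushed away from the bracket. About 3 N at rest, plus 0.8 N per mm. With the blade in, it reads about 0.0015.
- gap_mouth (a point): Top of the gap: level with both plates' tops (70 mm above the bench), half-way along the 60 mm plates, and where the middle of the blade's thickness comes when the blade lies flat on the bracket. Axes as the jig's: x along the gap, y across it, z up. The top 10 mm is a sloped lead-in, about 13 mm wide at the top; below it the plates are parallel down to 55 mm below the top.
- blade: The thin blade: steel leaf 20 mm wide, 3 mm thick, 50 mm long, rounded nose, below a black flat handle; about 65 g. Origin at the tip's middle when the leaf is straight; z from tip to handle, x along the width, y across the thickness. It starts upright in one of the rack's two slots, hanging by its handle. In the gap it drags with some 5 to 15 N.
- blade_tip (a point): Middle of the leaf's tip as it really is; axes as the blade's. The leaf is springy: it bends across its thickness (about 0.3 N per mm at the tip) and so settles flat against the bracket.
- blade_grip (a point): Middle of the blade's handle (26 mm along x, 16 mm along y, 50 mm high), 75 mm above the blade's tip; axes as the blade's. At the start the handle's underside rests on the rack's top.
- round_gauge_grip (a point): Middle of the round black handle (24 mm diameter, 50 mm high) of the other gauge, in the rack's other slot. Not to be used.
- rack: Wooden rack fixed to the bench: block 130 x 50 x 60 mm with two slots 64 mm apart along its x axis. Origin on the bench under its middle.
- wrench: Wrench lying on the bench; bystander.
- spark_plug: Spark plug standing on the bench, 55 mm high; bystander.
- tin: Small tin, 60 mm diameter, 70 mm high; bystander.
Mind the look-alikes: they are no part of the job. What is shaped like the blade but purple is not meant. What is shaped like the bracket but yellow is not meant.

How it is judged:
On the way, in this order (a step that is already met when the one before it is completed fails the run):
1. the clamp arm is shut on the bracket, the blade still in the rack (value of joint clamp below 0.06 rad and distance of blade from where it was at the start of the episode below 0.02 m), for 0.2 s.
2. the blade is lifted out of the rack (height (world z) of blade above 0.065 m and contact force between the fingers and blade above 1 N), for 0.1 s.
At the end, for the whole second after the job is handed in: Clamp shut (<0.06 rad), bracket flat in its nest. Blade in the gap, upright within 0.15 rad, in line within 0.2 rad, tip 15-42 mm below the plates' tops, within 20 mm of mid-gap and 4 mm across it, pinched (plate back >0.7 mm, >0.7 N on the bracket), at rest, still held by the fingers (>1 N) (value of joint clamp below 0.06 rad and z of blade_tip in the frame of gap_mouth between -0.042 and -0.015 m and x of blade_tip in the frame of gap_mouth between -0.02 and 0.02 m and y of blade_tip in the frame of gap_mouth between -0.004 and 0.004 m and angle between blade's own z axis and vertical below 0.15 rad and angle between the x axis of blade and the x axis of gap_mouth, either way round below 0.2 rad and value of joint gauge_plate above 0.0007 m and contact force between blade and bracket above 0.7 N and contact force between the fingers and blade above 1 N and linear speed of blade below 0.01 m/s and z of bracket in the frame of jig below 0.018 m and angle between bracket's own z axis and vertical below 0.06 rad); the arm keeps its last pose, push and grip.
It fails at once if the round-handled gauge is disturbed (distance of round_gauge_grip from where it was at the start of the episode above 0.015 m).
It fails at once if a bystander is disturbed (distance of any of wrench, spark_plug, tin from where it was at the start of the episode above 0.03 m).
It also fails if it takes over 58 s, if anything falls off the work surface, if the arm or the gripper's body presses on something with over 40 N, if the wrist force passes 120 N, or if a joint passes its speed limit or range.

### The arm

A 6-joint arm with a two-finger parallel gripper is mounted at the origin on the work surface. World frame = base frame: x ahead of the robot, y to its left, z up, the work surface at z = 0. Lengths are in m, angles in rad, forces in N, time in s.
With the tool pointing down it reaches from about 0.25 to 0.775 m from the base axis. Payload 4 kg.
Tool frame: the origin (TCP) lies midway between the tips of the shut fingers; the grasp point (between the pads) lies 19 mm behind it; z points along the fingers, y is the line along which they close (so a half turn about z gives the same grasp; the last joint's range is limited). The gripper opens to 94 mm and grips with 3 to 60 N. Pads are 16 mm wide; open, the fingers measure 119 mm over their backs; the gripper's body (75 mm by 177 mm) begins 78 mm behind the grasp point.
Start: joints at [1.196, 0.087, 1.371, -0, 1.684, -0.103], TCP at [0.148, 0.53, 0.206] pointing down, gripper open.
Joint ranges: [-3.1, 3.1], [-0.76, 2.03], [0.27, 2.55], [-1.08, 4.22], [0.17, 2.65], [-2.57, 2.57]. Speed limits (rad/s): [2.79, 2.79, 3.14, 3.14, 3.14, 3.14].

### API

Orientations are given as [roll, pitch, yaw] about the fixed x, y, z axes, in that order (R = Rz(yaw) Ry(pitch) Rx(roll)).
In Python, from bench import sensors, eyes, job gives the robot as it stands.
- The arm moves only by the tool arm_command, never from a script. Its argument "series" is a list of rows, each a list of 7 numbers: the opening, from 0 (shut) to 1 (fully open), then the shift along the tool's x, y, z in cm, then the turn, a rotation vector about the tool's x, y, z in rad. In form: [[fingers, dx, dy, dz, wx, wy, wz], ...]. A call has 1 to 20 rows; each row shifts and turns the commanded pose from where the row before left it, along the tool's axes as they then stand; what a row does not reach is not made up. A row lasts 1/10 s, in which the tool goes at most 50 mm and 8.59 degrees, less where a joint would pass 70% of its speed; a pose out of reach is approached as far as the arm can. A call with a gripper value outside its range is refused whole. The fingers move at their own pace and stop on an object; the grip force is fixed at half the most. Time passes only in rows, so rows that do not move let the fingers close. It gives the time, the measured TCP pose, the force and the opening at its end, in the units of the state.
- sensors.get_obs(): the state, without advancing time (a new reading comes with each control period).
- eyes.snapshot(name): name is "side" or "top"; returns the picture (384x512x3 uint8, blue, green, red); there is no depth.
- eyes.get_calibration(name): a dict with "mtx" (3x3 intrinsics, pixels), "R" (3x3) and "t" (3): a world point X has camera coordinates R X + t. Camera axes: x right, y down, z forward; pixel columns grow to the right and rows downward; lengths in m; the calibration is good to about 2 mm. A picture is of the moment at which its call begins. get_calibration takes no time and is no camera call.
- job.close_job(): hands the job in, once; it reports no verdict.
The state is a dict: "time": time; "joint_positions": joint angles; "qvel": joint speeds; "joint_torque": joint torques, N m; "tool_pos": TCP position; "ee_rot": TCP orientation; "wrist_force": force on the tool from outside, world axes, zero at the start; "wrist_torque": the same for the moment, N m; "width": finger opening in m.
Only numpy, scipy, OpenCV 4.12 (cv2) and the standard library are available. Lean on these libraries where they do the work, as an engineer would, in place of code of your own. Each camera call takes 0.05 s, during which the arm holds its last target. There are 200 camera calls.

## Working session

There is one attempt and no reset: what is moved stays moved. The work goes in short steps, Python scripts to look and compute and a tool call to move; the robot and the scene stay as the last step left them, time stands still between calls to the robot, and variables do not carry over. Pictures are saved under pics/ and viewed, on a budget of 10 in all, crops included, one or two more only if the job needs it, and the job is handed in when it is done.

Besides the shell and the picture viewer there is one more tool, called after "Emit:" as name([rows], argument=value, ...), one row to a line, values as JSON. arm_command: Moves the arm, as the interface text tells. Its arguments: {"type":"object","properties":{"series":{"type":"array","items":{"type":"array","items":{"type":"number"}}}},"required":["series"]}

```bash
mkdir -p pics
python3 - <<'E'
from bench import sensors, eyes, job
import cv2, numpy as np
for n in ("side","top"):
    cv2.imwrite(f"pics/{n}0.png", cv2.resize(eyes.snapshot(n),(800,600),interpolation=cv2.INTER_CUBIC)); c=eyes.get_calibration(n)
    np.save(f"pics/{n}_c.npy",c,allow_pickle=True)
    print(n,c['mtx'].tolist(),(-c['R'].T@c['t']).round(3), c['R'].round(3).tolist())
o=sensors.get_obs();print(o)
E
```

```text
side [[394.8687426377244, 0.0, 265.3864119931886], [0.0, 394.8687426377244, 187.786573792889], [0.0, 0.0, 1.0]] [0.17  0.739 0.695] [[-0.883, -0.47, 0.01], [-0.272, 0.493, -0.826], [0.383, -0.732, -0.563]]
top [[428.5424349316031, 0.0, 261.61179057297863], [0.0, 428.5424349316031, 187.4897183356172], [0.0, 0.0, 1.0]] [ 0.425 -0.029  1.401] [[0.025, -1.0, 0.006], [-0.992, -0.025, -0.127], [0.128, -0.003, -0.992]]
{'time': 0.1, 'joint_positions': array([ 1.19591635e+00,  8.79015618e-02,  1.37207498e+00, -5.29334980e-05,
        1.68362324e+00, -1.03096550e-01]), 'qvel': array([-4.71265171e-04, -6.30419197e-04, -3.54370546e-03, -7.31347671e-05,
        4.52147332e-05, -6.97509881e-04]), 'joint_torque': array([ 1.43692734e-03, -3.41250515e+01, -3.03301728e+01,  7.19008804e-02,
        3.04492994e-02, -1.02440970e-04]), 'tool_pos': array([0.14748562, 0.52934261, 0.20442433]), 'ee_rot': array([-3.13959077e+00, -1.54232000e-04,  2.86980316e+00]), 'wrist_force': array([ 0.1717302 , -0.70837778, -0.10253587]), 'wrist_torque': array([-0.00632869, -0.00839876,  0.04856241]), 'width': 0.09409192703908217}
```

View pics/side0.png

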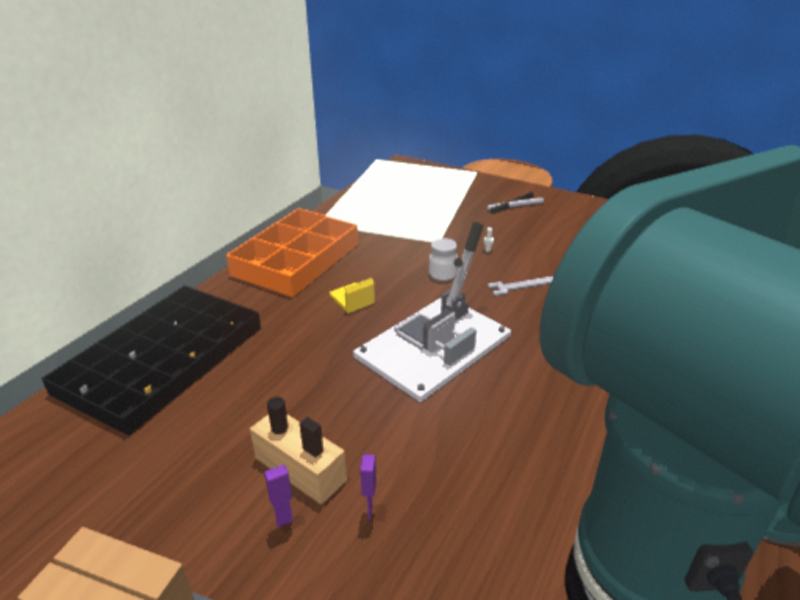

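View pics/top0.png

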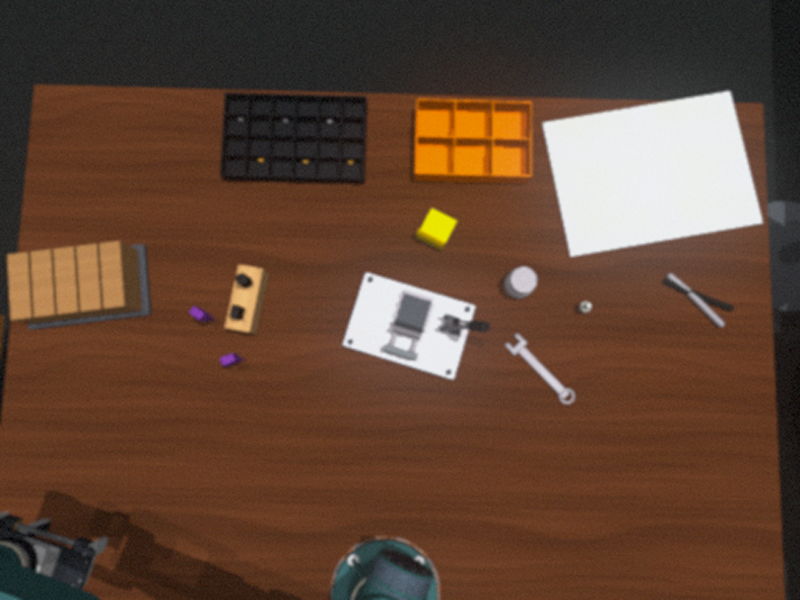

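```bash
cat > h.py <<'E'
import cv2, numpy as np
from scipy.optimize import least_squares
C={n:np.load(f"pics/{n}_c.npy",allow_pickle=True).item() for n in("side","top")}
def proj(n,X):
    c=C[n]; p=(c['R']@np.atleast_2d(X).T+c['t'].reshape(3,1)); p=c['mtx']@p; return (p[:2]/p[2]).T
def ray_z(n,uv,z):
    c=C[n]; d=c['R'].T@np.linalg.inv(c['mtx'])@[uv[0],uv[1],1]; o=-c['R'].T@c['t'].ravel(); return o+d*(z-o[2])/d[2]
def crop(im,x,y,w,h,s):
    return cv2.resize(im[y:y+h,x:x+w],None,fx=s,fy=s,interpolation=cv2.INTER_CUBIC)
E
python3 - <<'E'
import cv2,numpy as np
from h import *
from bench import eyes
s=eyes.snapshot("side");t=eyes.snapshot("top")
cv2.imwrite("pics/s_raw.png",s);cv2.imwrite("pics/t_raw.png",t)
a=np.vstack([np.hstack([crop(s,222,140,110,118,5)[:, :550],crop(t,140,160,50,118,5)]) ])
cv2.imwrite("pics/c1.png",a); print(a.shape)
b=np.vstack([crop(t,215,168,105,80,7)]);cv2.imwrite("pics/c2.png",b)
c=crop(s,150,245,110,100,6);cv2.imwrite("pics/c3.png",c)
E
```

```text
(590, 800, 3)
```

View pics/c1.png

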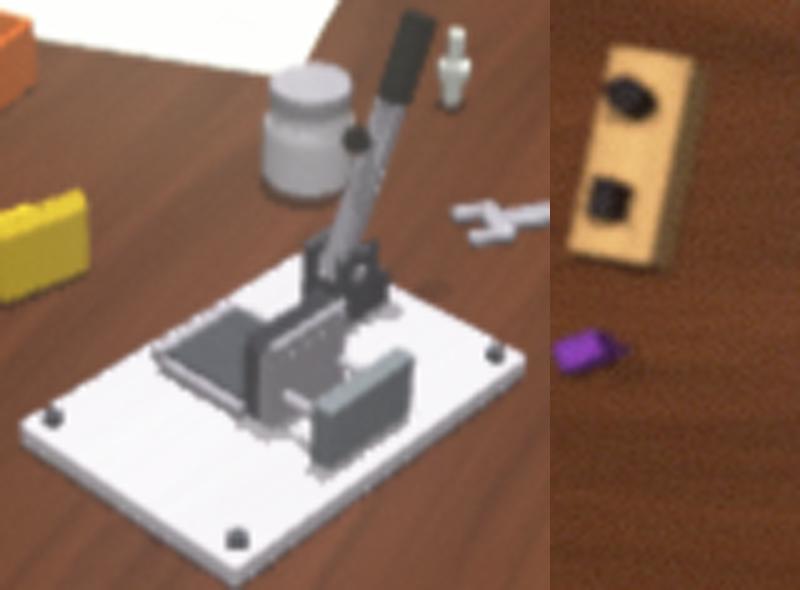

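View pics/c2.png

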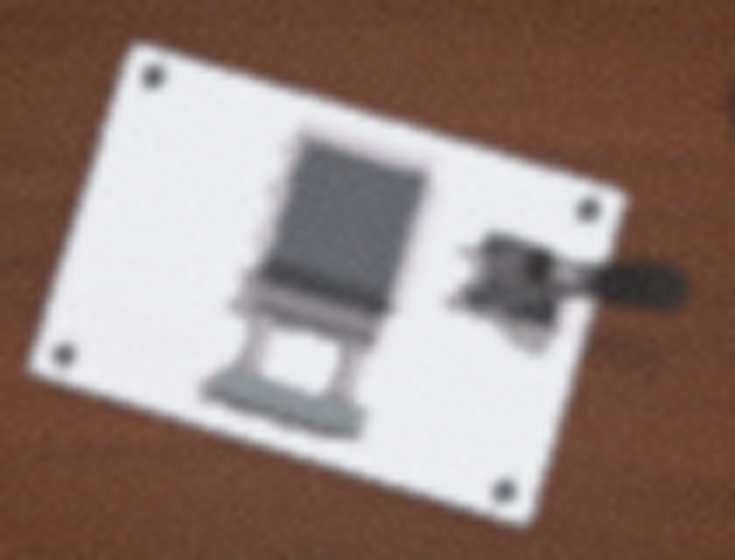

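View pics/c3.png

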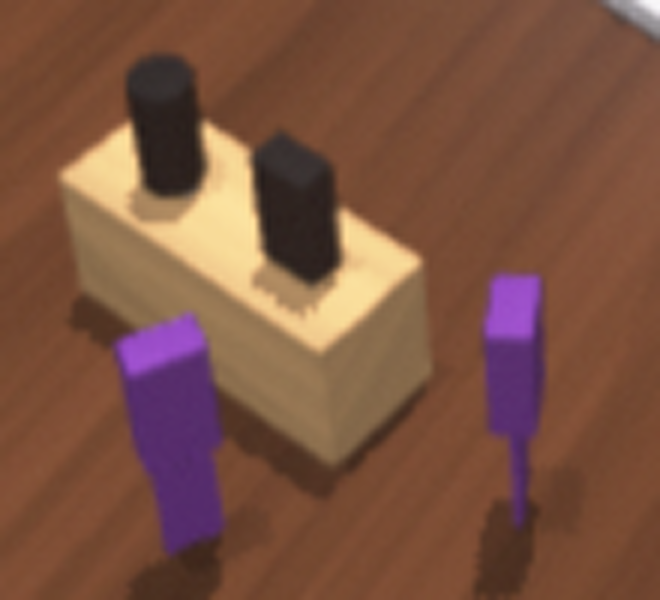

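```bash
cat >> h.py <<'E'
def c1(p): p=np.array(p,float); return p/5-.4+[222,140]
def c1t(p): p=np.array(p,float)-[550,0]; return p/5-.4+[140,160]
def c2(p): p=np.array(p,float); return p/7-3/7+[215,168]
def c3(p): p=np.array(p,float); return p/6-2.5/6+[150,245]
def fitpose(obs,x0):  # obs: list of (cam, uv, local xyz)
    def f(v):
        c,s=np.cos(v[2]),np.sin(v[2]); r=[]
        for n,uv,L in obs:
            X=[v[0]+c*L[0]-s*L[1],v[1]+s*L[0]+c*L[1],L[2]]; r+=list((proj(n,X)[0]-uv))
        return r
    q=least_squares(f,x0,loss='soft_l1'); return q.x,np.array(f(q.x)).reshape(-1,2)
def loc(v,X): c,s=np.cos(v[2]),np.sin(v[2]); d=np.array(X)[:2]-v[:2]; return np.array([c*d[0]+s*d[1],-s*d[0]+c*d[1]])
def wor(v,L): c,s=np.cos(v[2]),np.sin(v[2]); return np.array([v[0]+c*L[0]-s*L[1],v[1]+s*L[0]+c*L[1],L[2]])
E
python3 - <<'E'
from h import *
np.set_printoptions(precision=4,suppress=True)
h=.015
obs=[("top",c2(p),L) for p,L in [((133,43),(.12,-.08,h)),((628,193),(-.12,-.08,h)),((530,525),(-.12,.08,h)),((30,375),(.12,.08,h))]]
obs+=[("side",c1(p),L) for p,L in [((23,428),(.12,-.08,h)),((525,357),(-.12,.08,h)),((235,573),(.12,.08,h))]]
v,r=fitpose(obs,[.45,0,1.5]); print(v,r)
np.save("pics/jig.npy",v)
for nm,p,z in [("darkL",(262,265),.07),("darkR",(397,305),.07),("lightTL",(245,295),.07),("lightBL",(238,305),.07),("lightBR",(370,345),.07),("houseTL",(215,375),.055),("houseBL",(203,390),.055),("houseTR",(365,405),.055),("houseBR",(357,437),.055),("footTL",(307,137),.02),("footTR",(428,172),.02)]:
    print("top",nm,loc(v,ray_z("top",c2(p),z)))
for nm,p,z in [("dark front top",(260,345),.07),("dark back top",(330,293),.07),("light L top",(270,358),.07),("light R top",(345,302),.07),("houseL",(315,408),.055),("houseR",(410,352),.055)]:
    print("side",nm,loc(v,ray_z("side",c1(p),z)))
# rack
obs=[("top",c1t(p),L) for p,L in [((612,45),(.065,-.025,.06)),((695,58),(.065,.025,.06)),((658,266),(-.065,.025,.06)),((570,250),(-.065,-.025,.06))]]
obs=[(n,u,(L[0],-L[1],L[2])) for n,u,L in obs]
obs+=[("side",c3(p),L) for p,L in [((425,262),(-.065,-.025,.06)),((322,353),(-.065,.025,.06)),((60,177),(.065,.025,.06))]]
v,r=fitpose(obs,[.5,.35,0]); print("rack",v,r); np.save("pics/rack.npy",v)
for nm,p in [("L",(252,150)),("R",(335,160)),("Back",(280,133)),("Front",(305,178))]: print(nm,loc(v,ray_z("side",c3(p),.11)))
print(loc(v,ray_z("side",c3((163,72)),.11)), loc(v,ray_z("top",c1t((609,200)),.11)),loc(v,ray_z("top",c1t((632,99)),.11)))
for nm,p in [("purpleR",(519,522)),("purpleL",(195,545))]: print(nm,ray_z("side",c3(p),0))
for nm,p in [("tin",(308,180)),("plug",(452,100)),("wrench",(470,225))]: print(nm,ray_z("side",c1(p),0))
E
```

```text
[ 0.5358 -0.0337  1.3022] [[-0.2028  0.2944]
 [-0.4792  0.0062]
 [-0.2982  0.0257]
 [-0.2411 -0.2457]
 [-0.5813 -0.682 ]
 [ 0.3965 -0.2885]
 [ 0.5724 -0.7217]]
top darkL [0.0293 0.0052]
top darkR [-0.0333  0.0049]
top lightTL [0.0326 0.0202]
top lightBL [0.0343 0.0253]
top lightBR [-0.0269  0.0254]
top houseTL [0.0356 0.0574]
top houseBL [0.0388 0.0653]
top houseTR [-0.0325  0.0508]
top houseBR [-0.0332  0.0654]
top footTL [ 0.0288 -0.0617]
top footTR [-0.0297 -0.0623]
side dark front top [0.0322 0.0129]
side dark back top [-0.0286  0.0088]
side light L top [0.0367 0.0241]
side light R top [-0.028  0.02 ]
side houseL [0.0371 0.056 ]
side houseR [-0.0338  0.0614]
rack [ 0.5792  0.2995 -0.1494] [[ 0.4125  0.3361]
 [-0.6948  0.4533]
 [-1.653  -0.732 ]
 [ 0.2693 -0.3069]
 [-0.0658 -0.3803]
 [ 0.268  -0.1063]
 [ 0.1265 -0.0038]]
L [-0.0187  0.0057]
R [-0.044  -0.0078]
Back [-0.0206 -0.0056]
Front [-0.0417  0.0041]
[ 0.0326 -0.0019] [-0.0338 -0.0052] [ 0.029  -0.0062]
purpleR [0.4516 0.3228 0.    ]
purpleL [0.5426 0.3822 0.    ]
tin [ 0.6259 -0.2561  0.    ]
plug [ 0.583  -0.3989  0.    ]
wrench [ 0.5126 -0.258   0.    ]
```

Run:
```python
from h import *
v=np.load("pics/jig.npy")
def panel(n,f,x,y,w,h,s,draw):
    im=crop(cv2.imread(f),x,y,w,h,s)
    def P(L): 
        q=proj(n,wor(v,L))[0]; return tuple(int(round(k)) for k in ((q-[x,y]+.5)*s-.5))
    if draw:
        for dy,col in((0,(0,0,255)),(.008,(0,200,0))):
            for y0,y1,z0,z1,xx in((dy-.01,dy,.015,.07,.03),(dy+.0015,dy+.0115,.015,.07,.03),(dy-.07,dy-.01,.015,.023,.03)):
                for pts in([(xx,y0,z1),(xx,y1,z1),(-xx,y1,z1),(-xx,y0,z1)],[(xx,y0,z1),(xx,y1,z1),(xx,y1,z0),(xx,y0,z0)]):
                    cv2.polylines(im,[np.array([P(p) for p in pts])],True,col,1)
        for pts in([(.03,.042,.055),(.03,.056,.055),(-.03,.056,.055),(-.03,.042,.055)],[(.03,.056,.055),(.03,.056,.015),(-.03,.056,.015),(-.03,.056,.055)]):
            cv2.polylines(im,[np.array([P(p) for p in pts])],True,(255,0,0),1)
    return im
a=[panel("side","pics/s_raw.png",250,185,57,54,7,d) for d in(0,1)]
b=[panel("top","pics/t_raw.png",238,182,57,54,7,d)[:220+0] if 0 else panel("top","pics/t_raw.png",232,184,57,51,7,d)[:221*2] for d in(0,1)]
m=np.vstack([np.hstack(a),np.hstack(b)]); m=cv2.resize(m,None,fx=.8,fy=.8,interpolation=cv2.INTER_AREA) if m.shape[0]>600 else m
print(m.shape); cv2.imwrite("pics/o1.png",m)
```

```text
(588, 638, 3)
```

View pics/o1.png

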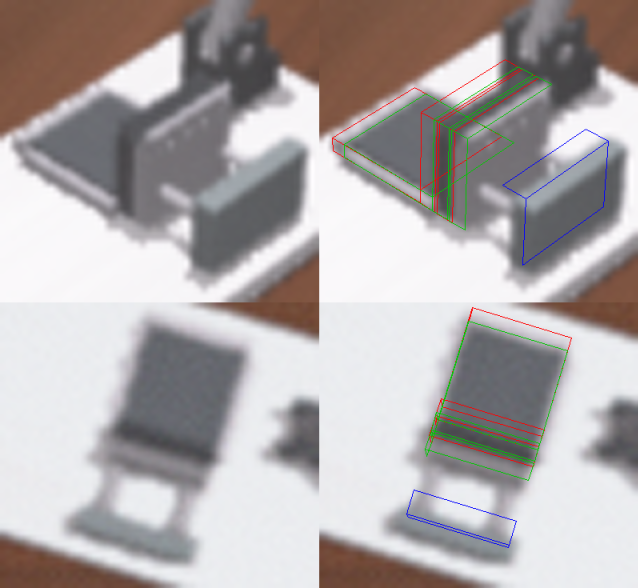

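Run:
```python
from h import *
v=np.load("pics/jig.npy")
for n,f in(("top","pics/t_raw.png"),("side","pics/s_raw.png")):
    g=cv2.cvtColor(cv2.imread(f),cv2.COLOR_BGR2GRAY).astype(np.float32)
    def s(L): q=proj(n,wor(v,L))[0].astype(np.float32); return cv2.remap(g,q[:1].reshape(1,1),q[1:].reshape(1,1),cv2.INTER_LINEAR)[0,0]
    print(n,"z70 y:",[(y,int(np.mean([s((x,y/1000,.07)) for x in np.linspace(-.02,.02,21)]))) for y in range(-10,40,1)])
    print(n,"z55 y:",[(y,int(np.mean([s((x,y/1000,.055)) for x in np.linspace(-.02,.02,21)]))) for y in range(40,75,1)])
    print(n,"x at z70 y=19:",[(x,int(np.mean([s((x/1000,y,.07)) for y in(.017,.018,.019,.02)]))) for x in list(range(-45,-15,2))+list(range(15,45,2))])
```

```text
top z70 y: [(-10, 104), (-9, 104), (-8, 104), (-7, 104), (-6, 104), (-5, 104), (-4, 103), (-3, 102), (-2, 100), (-1, 98), (0, 95), (1, 91), (2, 87), (3, 84), (4, 81), (5, 78), (6, 77), (7, 77), (8, 79), (9, 83), (10, 90), (11, 97), (12, 106), (13, 115), (14, 123), (15, 129), (16, 133), (17, 135), (18, 135), (19, 133), (20, 130), (21, 126), (22, 123), (23, 122), (24, 124), (25, 130), (26, 139), (27, 150), (28, 162), (29, 175), (30, 188), (31, 199), (32, 207), (33, 213), (34, 216), (35, 218), (36, 220), (37, 221), (38, 221), (39, 221)]
top z55 y: [(40, 221), (41, 220), (42, 220), (43, 220), (44, 220), (45, 219), (46, 218), (47, 216), (48, 212), (49, 207), (50, 200), (51, 191), (52, 181), (53, 171), (54, 162), (55, 155), (56, 151), (57, 148), (58, 147), (59, 146), (60, 144), (61, 142), (62, 139), (63, 135), (64, 131), (65, 129), (66, 131), (67, 137), (68, 148), (69, 162), (70, 178), (71, 194), (72, 209), (73, 220), (74, 227)]
top x at z70 y=19: [(-45, 236), (-43, 236), (-41, 236), (-39, 236), (-37, 235), (-35, 232), (-33, 226), (-31, 207), (-29, 183), (-27, 159), (-25, 143), (-23, 134),
[... 796 characters left out ...]
43, 173), (44, 174), (45, 175), (46, 176), (47, 178), (48, 181), (49, 181), (50, 182), (51, 181), (52, 179), (53, 176), (54, 173), (55, 170), (56, 167), (57, 165), (58, 164), (59, 164), (60, 163), (61, 161), (62, 158), (63, 152), (64, 144), (65, 133), (66, 122), (67, 112), (68, 105), (69, 99), (70, 96), (71, 95), (72, 95), (73, 97), (74, 100)]
side x at z70 y=19: [(-45, 71), (-43, 71), (-41, 71), (-39, 70), (-37, 70), (-35, 72), (-33, 76), (-31, 89), (-29, 117), (-27, 142), (-25, 152), (-23, 157), (-21, 164), (-19, 162), (-17, 156), (15, 157), (17, 161), (19, 161), (21, 163), (23, 166), (25, 160), (27, 150), (29, 140), (31, 123), (33, 112), (35, 105), (37, 100), (39, 93), (41, 83), (43, 77)]
```

```bash
cat >> h.py <<'E'
from scipy.spatial.transform import Rotation as Ro
DY=.010
def jig(L): v=np.load("pics/jig.npy"); return wor(v,[L[0],L[1]+DY,L[2]])
def tool(p0,rpy,*wps):  # print tool-axis shifts in cm between successive waypoints
    R=Ro.from_euler('xyz',rpy).as_matrix(); p=np.array(p0)
    for w in wps: print("to",np.round(w,4),"tool cm",np.round(R.T@(np.array(w)-p)*100,2)); p=np.array(w)
E
python3 - <<'E'
from h import *
from bench import sensors
o=sensors.get_obs(); v=np.load("pics/jig.npy")
for a,r in((2.0,.15),(2.0,.099),(2.0,0)):
    L=(-.075+r*np.cos(a),-.035,.05+r*np.sin(a))
    q=proj("side",jig(L))[0]; print("pred c1 side px",(q-[222,140]+.4)*5,"c2 top",(proj("top",jig(L))[0]-[215,168]+.4)*7)
tool(o['tool_pos'],o['ee_rot'],[.36,.2,.24],[.38,-.2,.24],[*jig((-.195,-.035))[:2],.15] if 0 else jig((-.20,-.035,.2)),jig((-.20,-.035,.15)),jig((-.065,-.035,.15)))
print(o['time'],o['width'],"gap",jig((0,.0015,.07)))
E
```

```text
pred c1 side px [421.15857761  14.29671756] c2 top [671.88725271 287.8389939 ]
pred c1 side px [391.78867304 100.94147347] c2 top [610.36179625 281.88749254]
pred c1 side px [336.74930787 263.31422988] c2 top [503.02914764 271.50495432]
to [0.36 0.2  0.24] tool cm [-29.31 -26.04  -3.49]
to [ 0.38 -0.2   0.24] tool cm [-12.66 -38.     0.05]
to [ 0.5068 -0.2332  0.2   ] tool cm [-13.11   0.21   4.  ]
to [ 0.5068 -0.2332  0.15  ] tool cm [-0.    0.01  5.  ]
to [ 0.5426 -0.103   0.15  ] tool cm [ 0.04 13.5  -0.02]
0.2 0.09359240529231712 gap [ 0.52469008 -0.03064988  0.07      ]
```

Emit:
arm_command([
  [0,-2.93,-2.6,-0.35,0,0,0],
  [0,-2.93,-2.6,-0.35,0,0,0],
  [0,-2.93,-2.6,-0.35,0,0,0],
  [0,-2.93,-2.6,-0.35,0,0,0],
  [0,-2.93,-2.6,-0.35,0,0,0],
  [0,-2.93,-2.6,-0.35,0,0,0],
  [0,-2.93,-2.6,-0.35,0,0,0],
  [0,-2.93,-2.6,-0.35,0,0,0],
  [0,-2.93,-2.6,-0.35,0,0,0],
  [0,-2.93,-2.6,-0.35,0,0,0],
  [0,-1.27,-3.8,0,0,0,0],
  [0,-1.27,-3.8,0,0,0,0],
  [0,-1.27,-3.8,0,0,0,0],
  [0,-1.27,-3.8,0,0,0,0],
  [0,-1.27,-3.8,0,0,0,0],
  [0,-1.27,-3.8,0,0,0,0],
  [0,-1.27,-3.8,0,0,0,0],
  [0,-1.27,-3.8,0,0,0,0],
  [0,-1.27,-3.8,0,0,0,0],
  [0,-1.27,-3.8,0,0,0,0],
])

```text
time: 2.2
tool_pos: [0.3801, -0.2011, 0.2404]
ee_rot: [3.141, 0.0, 2.869]
wrist_force: [0.8, 1.5, 0.7]
width: 0.0005
```

Emit:
arm_command([
  [0,0,0,0,0,0,0],
  [0,-3,0,0,0,0,0],
  [0,-3,0,0.5,0,0,0],
  [0,-3,0,1.5,0,0,0],
  [0,-3,0,2,0,0,0],
  [0,-1,0,2,0,0,0],
  [0,0,0,2.5,0,0,0],
  [0,0,0,0,0,0,0],
])

```text
time: 3.0
tool_pos: [0.5038, -0.2319, 0.1509]
ee_rot: [3.139, -0.009, 2.871]
wrist_force: [0.2, 0.4, 0.7]
width: 0.0
```

Run:
```python
from h import *
from bench import sensors
o=sensors.get_obs()
print(o)
tool(o['tool_pos'],o['ee_rot'],jig((-.18,-.035,.15)),jig((-.065,-.035,.15)))
```

```text
{'time': 3.0, 'joint_positions': array([-5.33905423e-01,  1.21447709e-01,  1.44154836e+00,  5.30763093e-04,
        1.58795269e+00, -1.83410037e+00]), 'qvel': array([-0.00555293, -0.03815044, -0.058786  , -0.0013329 ,  0.03213344,
       -0.0023108 ]), 'joint_torque': array([-1.95551949e-02, -3.60250461e+01, -3.10468554e+01, -3.24501155e-02,
       -2.25486928e-01,  1.52701054e-03]), 'tool_pos': array([ 0.50380397, -0.23186947,  0.15087478]), 'ee_rot': array([ 3.13864498, -0.0088955 ,  2.87101101]), 'wrist_force': array([0.23946862, 0.41816719, 0.73927406]), 'wrist_torque': array([0.04874874, 0.00010115, 0.00992755]), 'width': 4.940897427465279e-05}
to [ 0.5121 -0.2139  0.15  ] tool cm [-0.32  1.96  0.09]
to [ 0.5426 -0.103   0.15  ] tool cm [ 0.02 11.5   0.03]
```

Emit:
arm_command([
  [0,-0.3,1.5,0,0,0,0],
  [0,0,1,0,0,0,0],
  [0,0,1,0,0,0,0],
  [0,0,1,0,0,0,0],
  [0,0,1,0,0,0,0],
  [0,0,1,0,0,0,0],
  [0,0,1,0,0,0,0],
  [0,0,1,0,0,0,0],
  [0,0,1,0,0,0,0],
  [0,0,1,0,0,0,0],
  [0,0,1,0,0,0,0],
  [0,0,1,0,0,0,0],
  [0,0,1,0,0,0,0],
  [0,0,0.5,0,0,0,0],
])

```text
time: 4.4
tool_pos: [0.5463, -0.0987, 0.1551]
ee_rot: [3.14, -0.001, 2.871]
wrist_force: [0.1, -0.4, 0.4]
width: 0.0006
```

Run:
```python
from h import *
from bench import sensors,eyes
s=eyes.snapshot("side"); cv2.imwrite("pics/push.png",crop(s,200,110,140,120,5)); print(sensors.get_obs()['tool_pos'])
```

```text
[ 0.54647386 -0.0983296   0.15519947]
```

View pics/push.png

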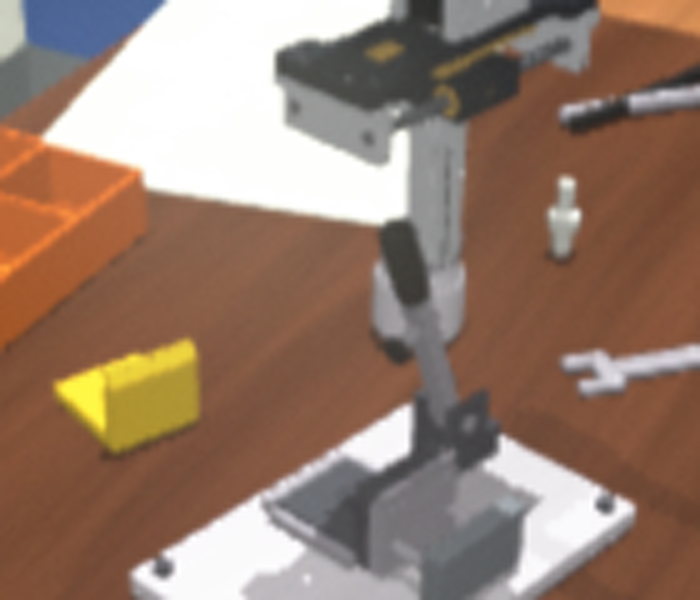

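Run:
```python
from h import *
from bench import sensors
o=sensors.get_obs(); r=np.load("pics/rack.npy"); b=wor(r,(-.032,-.001,.2)); print(b,r)
tool(o['tool_pos'],o['ee_rot'],o['tool_pos']+[0,0,.08],[b[0],b[1],.235],[b[0],b[1],.17])
```

```text
[0.54744148 0.30331844 0.2       ] [ 0.57923403  0.29954575 -0.14935326]
to [ 0.5465 -0.0983  0.2352] tool cm [ 0.    0.01 -8.  ]
to [0.5474 0.3033 0.235 ] tool cm [10.63 38.73  0.09]
to [0.5474 0.3033 0.17  ] tool cm [-0.   -0.01  6.5 ]
```

Emit:
arm_command([
  [0,0,0,-3,0,0,0],
  [0,0,0,-4,0,0,0],
  [0,0,0,-1,0,0,0],
  [0.55,1.06,3.87,0,0,0,0],
  [0.55,1.06,3.87,0,0,0,0],
  [0.55,1.06,3.87,0,0,0,0],
  [0.55,1.06,3.87,0,0,0,0],
  [0.55,1.06,3.87,0,0,0,0],
  [0.55,1.06,3.87,0,0,0,0],
  [0.55,1.06,3.87,0,0,0,0],
  [0.55,1.06,3.87,0,0,0,0],
  [0.55,1.06,3.87,0,0,0,0],
  [0.55,1.06,3.87,0,0,0,0],
  [0.55,0,0,3,0,0,-0.12],
  [0.55,0,0,3.5,0,0,0],
  [0.55,0,0,0,0,0,0],
  [0.55,0,0,0,0,0,0],
])

```text
time: 6.15
tool_pos: [0.5474, 0.3007, 0.1695]
ee_rot: [-3.14, -0.002, 2.989]
wrist_force: [1.2, -0.3, -0.2]
width: 0.0518
```

Run:
```python
from h import *
from bench import sensors,eyes
s=eyes.snapshot("side"); t=eyes.snapshot("top")
a=crop(s,150,180,180,150,4); b=crop(t,215,170,80,60,3); a[:180,:240]=b; cv2.imwrite("pics/pre.png",a); o=sensors.get_obs();print(o['time'],o['tool_pos'],o['ee_rot'],o['width'])
r=np.load("pics/rack.npy"); b=wor(r,(-.032,-.001,.07)); tool(o['tool_pos'],o['ee_rot'],b)
```

```text
6.25 [0.54897243 0.30110169 0.17275792] [3.13957273e+00 2.88496952e-03 2.98910745e+00] 0.05183947023764017
to [0.5474 0.3033 0.07  ] tool cm [ 0.21  0.18 10.28]
```

View pics/pre.png

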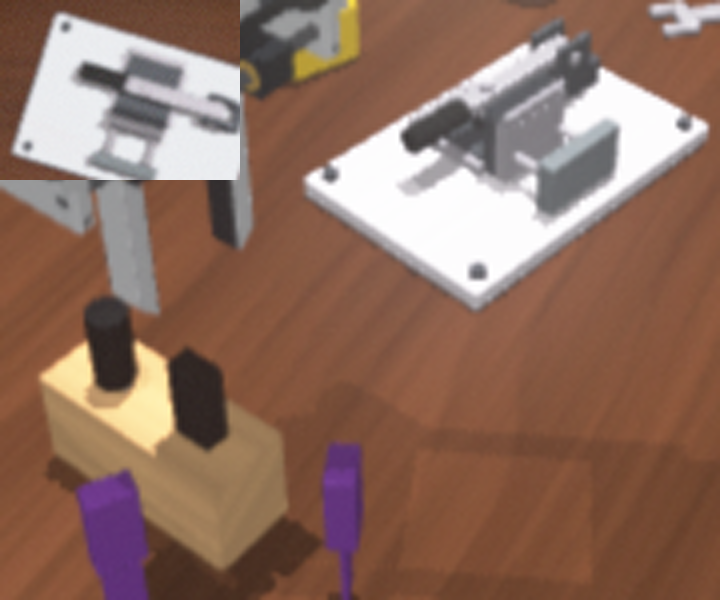

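Emit:
arm_command([
  [0.55,0.1,0.2,2,0,0,0],
  [0.55,0,0,2,0,0,0],
  [0.55,0,0,2,0,0,0],
  [0.55,0,0,2,0,0,0],
  [0.55,0,0,1.5,0,0,0],
  [0.55,0,0,0.5,0,0,0],
  [0.55,0,0,0,0,0,0],
  [0,0,0,0,0,0,0],
  [0,0,0,0,0,0,0],
  [0,0,0,0,0,0,0],
  [0,0,0,0,0,0,0],
  [0,0,0,0,0,0,0],
  [0,0,0,0,0,0,0],
])

```text
time: 7.55
tool_pos: [0.5474, 0.3033, 0.0709]
ee_rot: [3.141, 0.001, 2.99]
wrist_force: [-0.2, 0.5, 1.4]
width: 0.016
```

Run:
```python
from bench import sensors
o=sensors.get_obs();print(o['time'],o['tool_pos'],o['ee_rot'],o['wrist_force'],o['wrist_torque'],o['width'])
```

```text
7.55 [0.54740444 0.3033198  0.07088967] [3.14095337e+00 5.50606583e-04 2.98986501e+00] [-0.1740319   0.50068055  1.41829573] [0.03382808 0.06105441 0.02372539] 0.015967678270631527
```

Emit:
arm_command([
  [0,0,0,-1,0,0,0],
  [0,0,0,-2,0,0,0],
  [0,0,0,-3,0,0,0],
  [0,0,0,-3,0,0,0],
  [0,0,0,-2,0,0,0],
  [0,0,0,-1,0,0,0],
  [0,0,0,0,0,0,0],
])

```text
time: 8.25
tool_pos: [0.548, 0.3034, 0.1927]
ee_rot: [3.14, 0.003, 2.99]
wrist_force: [0.4, -0.3, -0.7]
width: 0.0159
```

Run:
```python
from h import *
from bench import sensors
o=sensors.get_obs();print(o['time'],o['tool_pos'],o['ee_rot'],o['wrist_force'],o['width'])
g=jig((0,.001,.19));tool(o['tool_pos'],o['ee_rot'],g); print("dyaw",np.load("pics/jig.npy")[2]-o['ee_rot'][2])
```

```text
8.25 [0.5479779  0.30340782 0.19269267] [3.13960983e+00 3.09198781e-03 2.98973897e+00] [ 0.37762625 -0.32940804 -0.73241238] 0.015858500105973648
to [ 0.5252 -0.0308  0.19  ] tool cm [ -2.8  -33.38   0.21]
dyaw -1.6875307504918198
```

Emit:
arm_command([
  [0,-0.1,-1.4,0,0,0,0],
  [0,-0.3,-3.2,0,0,0,0],
  [0,-0.3,-3.2,0,0,0,0],
  [0,-0.3,-3.2,0,0,0,0],
  [0,-0.3,-3.2,0,0,0,0],
  [0,-0.3,-3.2,0,0,0,0],
  [0,-0.3,-3.2,0,0,0,0],
  [0,-0.3,-3.2,0,0,0,0],
  [0,-0.2,-3.2,0,0,0,0],
  [0,-0.2,-3.2,0,0,0,0],
  [0,-0.2,-2.2,0,0,0,0],
  [0,0,-1,0,0,0,0],
])

```text
time: 9.45
tool_pos: [0.5227, -0.0337, 0.1884]
ee_rot: [-3.141, -0.004, 2.987]
wrist_force: [0.1, 0.5, -0.5]
width: 0.0159
```

Emit:
arm_command([
  [0,0,0,0,0,0,0.1],
  [0,0,0,0,0,0,0.14],
  [0,0,0,0,0,0,0.14],
  [0,0,0,0,0,0,0.14],
  [0,0,0,0,0,0,0.14],
  [0,0,0,0,0,0,0.14],
  [0,0,0,0,0,0,0.14],
  [0,0,0,0,0,0,0.14],
  [0,0,0,0,0,0,0.14],
  [0,0,0,0,0,0,0.14],
  [0,0,0,0,0,0,0.14],
  [0,0,0,0,0,0,0.14],
  [0,0,0,0,0,0,0.05],
  [0,0,0,0,0,0,0],
  [0,0,0,0,0,0,0],
])

```text
time: 10.95
tool_pos: [0.5238, -0.031, 0.1896]
ee_rot: [-3.14, -0.0, 1.301]
wrist_force: [0.0, -0.4, -0.6]
width: 0.0156
```

Run:
```python
from h import *
from bench import sensors
o=sensors.get_obs();print(o['time'],o['tool_pos'],o['ee_rot'],o['wrist_force'],o['width'])
g=jig((0,.001,.146));tool(o['tool_pos'],o['ee_rot'],g); print("dyaw",np.load("pics/jig.npy")[2]-o['ee_rot'][2])
```

```text
10.95 [ 0.52380375 -0.03100849  0.18958322] [-3.13983976e+00 -3.60587561e-05  1.30132645e+00] [ 0.01387908 -0.37236809 -0.64090705] 0.015561694564916267
to [ 0.5252 -0.0308  0.146 ] tool cm [0.06 0.13 4.36]
dyaw 0.000881764181022815
```

Emit:
arm_command([
  [0,0,0.1,1.5,0,0,0],
  [0,0,0,2,0,0,0],
  [0,0,0,0.8,0,0,0],
  [0,0,0,0,0,0,0],
  [0,0,0,0,0,0,0],
])

```text
time: 11.45
tool_pos: [0.5254, -0.0316, 0.1474]
ee_rot: [-3.141, -0.0, 1.3]
wrist_force: [-0.1, 0.1, -0.1]
width: 0.0159
```

Run:
```python
from h import *
from bench import sensors,eyes
s=eyes.snapshot("side"); t=eyes.snapshot("top"); cv2.imwrite("pics/s_pre.png",s)
o=sensors.get_obs();print(o['time'],o['tool_pos'],o['ee_rot'])
a=crop(s,255,165,60,75,8)
def P(X): return tuple(int(k) for k in ((proj("side",X)[0]-[255,165]+.5)*8-.5))
b=a.copy()
tip=o['tool_pos']-[0,0,.061]
cv2.circle(b,P(tip),3,(0,0,255),1); 
for y,c in((0.001,(0,255,0)),(-.01,(255,0,0)),(.0115,(255,255,0))): cv2.line(b,P(jig((-.03,y,.07))),P(jig((.03,y,.07))),c,1)
m=np.hstack([a,b]); m=cv2.resize(m,None,fx=.8,fy=.8,interpolation=cv2.INTER_AREA);print(m.shape); cv2.imwrite("pics/pre2.png",m)
tool(o['tool_pos'],o['ee_rot'],jig((0,.001,.146)))
```

```text
11.55 [ 0.52596096 -0.03166007  0.14841956] [ 3.13981435e+00 -2.73654979e-04  1.29991316e+00]
(480, 768, 3)
to [ 0.5252 -0.0308  0.146 ] tool cm [ 0.06 -0.1   0.24]
```

View pics/pre2.png

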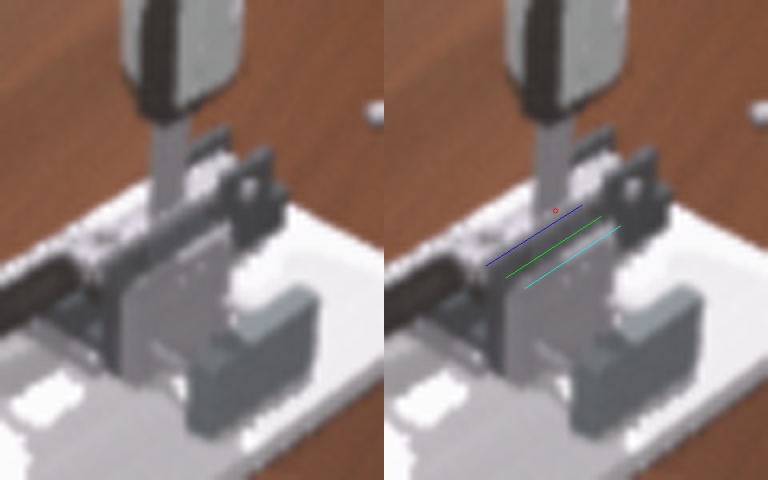

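Emit:
arm_command([
  [0,0,-0.06,1,0,0,0],
  [0,0,0,0.5,0,0,0],
  [0,0,0,0.5,0,0,0],
  [0,0,0,0.4,0,0,0],
  [0,0,0,0,0,0,0],
  [0,0,0,0,0,0,0],
])

```text
time: 12.15
tool_pos: [0.5248, -0.0314, 0.1234]
ee_rot: [-3.141, -0.0, 1.3]
wrist_force: [0.1, 0.6, -0.1]
width: 0.016
```

Run:
```python
from h import *
from bench import sensors
o=sensors.get_obs();print(o['time'],o['tool_pos'],o['wrist_force'],o['wrist_torque'],o['width'])
tool(o['tool_pos'],o['ee_rot'],jig((0,.001,.103)))
```

```text
12.15 [ 0.5247782  -0.0314029   0.12336215] [ 0.09516916  0.61800507 -0.0720141 ] [-0.07510102  0.12286667 -0.0171433 ] 0.015997237154110038
to [ 0.5252 -0.0308  0.103 ] tool cm [0.07 0.02 2.04]
```

Emit:
arm_command([
  [0,0,0,0.3,0,0,0],
  [0,0,0,0.3,0,0,0],
  [0,0,0,0.3,0,0,0],
  [0,0,0,0.3,0,0,0],
])

```text
time: 12.55
tool_pos: [0.5268, -0.0317, 0.1148]
ee_rot: [3.135, -0.001, 1.3]
wrist_force: [-0.7, 0.1, 6.6]
width: 0.0158
```

Emit:
arm_command([
  [0,0,0,0.3,0,0,0],
  [0,0,0,0.3,0,0,0],
  [0,0,0,0.2,0,0,0],
  [0,0,0,0,0,0,0],
  [0,0,0,0,0,0,0],
  [0,0,0,0,0,0,0],
])

```text
time: 13.15
tool_pos: [0.5254, -0.0313, 0.1055]
ee_rot: [3.139, -0.001, 1.3]
wrist_force: [-2.8, -0.2, 5.5]
width: 0.0156
```

Run:
```python
from h import *
from bench import sensors,eyes
s=eyes.snapshot("side"); t=eyes.snapshot("top")
o=sensors.get_obs();print(o['time'],o['tool_pos'],o['ee_rot'],o['wrist_force'],o['wrist_torque'],o['width'])
cv2.imwrite("pics/s_fin.png",s)
a=crop(s,240,160,80,85,7);p=crop(cv2.imread("pics/s_pre.png"),240,160,80,85,7);m=cv2.resize(np.hstack([p,a]),None,fx=.7,fy=.7,interpolation=cv2.INTER_AREA); cv2.imwrite("pics/fin.png",m)
tool(o['tool_pos'],o['ee_rot'],jig((0,.001,.103)))
```

```text
13.25 [ 0.52539756 -0.03132965  0.10542658] [ 3.13937559e+00 -5.93192898e-04  1.29989074e+00] [-1.35064065  0.30189405  6.64698894] [0.07225194 0.44890346 0.02919063] 0.015454906551817024
to [ 0.5252 -0.0308  0.103 ] tool cm [ 0.05 -0.04  0.24]
```

View pics/fin.png

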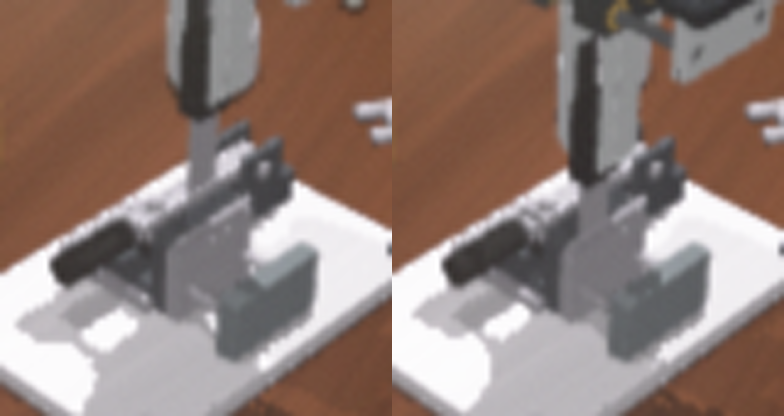

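Emit:
arm_command([
  [0,0,0,0.1,0,0,0],
  [0,0,0,0.1,0,0,0],
  [0,0,0,0,0,0,0],
  [0,0,0,0,0,0,0],
  [0,0,0,0,0,0,0],
  [0,0,0,0,0,0,0],
  [0,0,0,0,0,0,0],
  [0,0,0,0,0,0,0],
])

```text
time: 14.05
tool_pos: [0.5255, -0.0313, 0.1037]
ee_rot: [3.139, -0.001, 1.3]
wrist_force: [-2.9, -0.2, 5.6]
width: 0.0157
```

Run:
```python
from bench import sensors,job
o=sensors.get_obs();print(o['time'],o['tool_pos'],o['ee_rot'],o['wrist_force'],o['qvel'].round(4),o['width'])
if o['wrist_force'][2]>2.5 and o['width']>.012: print(job.close_job())
```

```text
14.05 [ 0.5254863  -0.03134902  0.10373721] [ 3.13907657e+00 -6.22304818e-04  1.29985977e+00] [-2.88317687 -0.20678755  5.58283986] [-0.0003  0.0002 -0.0002 -0.0003  0.0022  0.    ] 0.015749550455268213
the job is handed in; nothing more can be done
None
```

I pushed the clamp arm over centre and it fell shut on the bracket. I then took the flat-handled black blade out of the rack, turned it into line with the gap and slid it down between the bracket and the gauge plate. The job was handed in at 14 s with the fingers still holding the handle.

**Last checks:**
- **Depth:** the tip is about 27 mm below the plates' tops. I worked this out from the tool height, assuming the blade did not slip in the fingers.
- **Drag and side force:** drag is about 5.6 N upward. A side force of about 3 N means the blade is pressing on the bracket.
- **Attitude:** the tool is vertical to within 0.003 rad and in line with the jig to within about 0.002 rad. The arm is at rest.
- **Grip:** the finger opening is 15.7 mm, which matches the 16 mm handle.
- **Pictures:** the arm looked level and shut before the grasp, and still did in the last picture, where the leaf was in the gap. That picture was taken just before the final 2 mm push.

**Not measured directly:** I did not read the clamp angle, how far the gauge plate moved back, or whether the bracket is flat. The picture and the forces fit all three. I did not check the round gauge and the bystanders again at the end, but no move went near them apart from picking the blade out beside the round gauge.

**Disagreement:** the gap position differed by a few mm between the two cameras. I used a value between them, and the blade went in without trouble.

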